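# Sweep the crushed cans into the bench bay

## Task

Sweep the three crushed drink cans along the bench top into the three-sided wooden bay, so that each lies flat and completely inside it, past the front ends of the side battens. Push them with the fingers: never lift one off the bench or tip it up. Leave the other tins, can, tub, jar, bottle and wrench standing or lying where they are.

Things in the scene. Friction and masses are not known exactly. Their poses are not given: they have to be found in the camera images.
- bay: three-sided bay of wooden battens fixed to the bench; bare bench inside, no sill. Origin on the bench top at the centre of the enclosed area: 280 mm wide (its x) by 150 mm deep (its y). Inner faces of the side battens at x = -140, +140 mm, of the back batten at y = +75 mm; open mouth at y = -75 mm (front ends of the side battens). Battens 18 mm thick, 40 mm high.
- crushed_a: one of three alike crushed aluminium drink cans: a pleated flat round puck lying flat, 66 mm diameter, 24 mm high, about 15 g, slides on the bench. Origin at the centre of its underside, z up.
- crushed_b: one of three alike crushed aluminium drink cans: a pleated flat round puck lying flat, 66 mm diameter, 24 mm high, about 15 g, slides on the bench. Origin at the centre of its underside, z up.
- crushed_c: one of three alike crushed aluminium drink cans: a pleated flat round puck lying flat, 66 mm diameter, 24 mm high, about 15 g, slides on the bench. Origin at the centre of its underside, z up.
- fish_tin: bystander, loose: flat round steel fish tin with a ring pull, 84 mm diameter, 34 mm high (wider and taller than a crushed can, smooth-sided). Origin at the centre of its underside.
- yoghurt_tub: bystander, loose: small open white plastic yoghurt tub, 56 mm diameter at the foot, 72 mm at the rim, 60 mm high. Origin at the centre of its underside.
- steel_tin: bystander, loose: tall ribbed steel food tin, 74 mm diameter, 110 mm high. Origin at the centre of its underside.
- whole_can: bystander, loose: uncrushed aluminium drink can standing upright, 66 mm diameter, 115 mm high. Origin at the centre of its underside.
- green_bottle: bystander, loose: empty green glass bottle, 72 mm diameter, 245 mm high. Origin at the centre of its underside.
- jar: bystander, loose: glass jar with a steel lid, 74 mm diameter, 100 mm high. Origin at the centre of its underside.
- wrench: bystander, loose: steel wrench lying flat, about 190 mm long along its own x; origin at the middle of its underside
Things that resemble listed ones, but are neither listed nor needed, are in the scene too. Leave any black or turquoise look-alike of the crushed_b alone.

How it is judged:
By the outcome, as a careful person would: the job done as asked, in the order asked, and still so for the second after the job is handed in, with the robot touching nothing.
It also fails if it takes over 64 s, if anything falls off the work surface, if the arm or the gripper's body presses on something with over 40 N, if the wrist force passes 120 N, or if a joint passes its speed limit or range.

## Robot

A 6-joint arm with a two-finger parallel gripper is mounted at the origin on the work surface. World frame = base frame: x ahead of the robot, y to its left, z up, the work surface at z = 0. Lengths are in m, angles in rad, forces in N, time in s.
With the tool pointing down it reaches from about 0.375 to 0.975 m from the base axis. Payload 3.8 kg.
Tool frame: the origin (TCP) lies at the centre of the arm's flange, where the gripper is bolted on; the fingertips stand 173 mm ahead of it and the grasp point (between the pads) lies 155 mm ahead of it (bot.tip_reach is the distance from the TCP to the fingertips, in m); z points along the fingers, y is the line along which they close (so a half turn about z gives the same grasp; the last joint's range is limited). The gripper opens to 85 mm and grips with 20 to 120 N. Pads are 22 mm wide; open, the fingers measure 114 mm over their backs; the gripper's body (76 mm by 85 mm) begins 54 mm behind the grasp point. The pads swing forward as they close: fully open they stand 13 mm farther back than shut.
Start: joints at [1.223, 0.264, 1.604, -0, 1.274, -0.037], TCP at [0.206, 0.643, 0.405] pointing down, gripper open.
Joint ranges: [-2.63, 2.63], [-0.94, 2.18], [0.31, 2.57], [-1.31, 4.45], [0, 2.66], [-2.55, 2.55]. Speed limits (rad/s): [2.57, 2.57, 3.14, 3.14, 3.14, 3.14].

## Interface

Orientations are given as a rotation vector (axis times angle).
In Python, from workcell import bot gives the robot as it stands.
- The arm moves only by the tool drive_tool, never from a script. Its arguments are lists of equal length, an entry for each row: "claw": the finger opening in mm, from 0 to 85.4; "slide": the shift along the world's x, y, z each as a share of 0.5 m, from -1 to 1, a list of three; "yaw": the turn about the world's z as a share of 180 degrees, from -1 to 1. A call has 1 to 8 rows; each row is the pose to reach, as a shift and turn from the pose commanded when the call began, turning the shorter way round; what a row does not reach only later rows make up. A row lasts 1/12 s, in which the tool goes at most 41.7 mm and 7.16 degrees, less where a joint would pass 70% of its speed; a pose out of reach is approached as far as the arm can. A call with a number of a shift or a turn outside -1 to 1 is refused whole. A call with a gripper value outside its range is refused whole. The fingers move at their own pace and stop on an object; "newtons" is the grip in N (left out, the last holds). Time passes only in rows, so rows that repeat a pose let the fingers close. It gives the time, the measured TCP pose, the force, the opening and the grip force at its end, in the units of the state.
- bot.read_state(): the state, without advancing time (a new reading comes with each control period).
- bot.read_camera(name): name is "scene" or "side" or "wrist"; returns a dict with "color" (480x640x3 uint8, red, green, blue), "depth" (480x640 float32, m along the optical axis (not along the pixel's ray), 0 where there is no reading), "mtx" (3x3 intrinsics, pixels), "eye" and "rotation" of the camera in the world. Camera axes: x right, y up, looking along -z (the intrinsics and any distortion apply to the point x, -y, -z); pixel columns grow to the right and rows downward; lengths in m; the calibration is good to about 2 mm. A picture is of the moment at which its call begins.
- bot.finish_job(): hands the job in; it is judged then, once.
The state is a dict: "time": time; "q": joint angles; "joint_vel": joint speeds; "joint_torque": joint torques, N m; "tool_pos": TCP position; "tcp_rot": TCP orientation; "wrist_force": force on the tool from outside, world axes, zero at the start; "torque": the same for the moment, N m; "width": opening from 0.0 (shut) to 1.0 (fully open); "grip_force": force on a finger pad.
Only numpy, scipy, OpenCV 4.12 (cv2) and the standard library are available. Lean on these libraries where they do the work, as an engineer would, in place of code of your own. Each camera call takes 0.05 s, during which the arm holds its last target. There are 200 camera calls.

## Working session

There is one attempt and no reset: what is moved stays moved. The work goes in short steps, Python scripts to look and compute and a tool call to move; the robot and the scene stay as the last step left them, time stands still between calls to the robot, and variables do not carry over. Pictures are saved under pics/ and viewed, at most 10 in all, crops included, and the job is handed in when it is done.

Besides the shell and the picture viewer there is one more tool, called after "Call:" as name([rows], argument=value, ...), one row to a line, values as JSON. drive_tool: Moves the arm, as the interface text tells. Shift numbers are shares of 0.5 m and turn numbers shares of 180 degrees, none past 1 either way. Its arguments: {"type":"object","properties":{"claw":{"type":"array","items":{"type":"number"}},"slide":{"type":"array","items":{"type":"array","items":{"type":"number"}}},"yaw":{"type":"array","items":{"type":"number"}},"newtons":{"type":"number"}},"required":["claw","slide","yaw"]}

```bash
mkdir -p pics
cat > h.py <<'E'
import numpy as np, cv2
from workcell import bot
def snap(n,f):
    c=bot.read_camera(n); cv2.imwrite(f,c["color"][:,:,::-1]); np.savez(f[:-4]+".npz",**c); return c
def pts(c):
    K=c["mtx"];d=c["depth"];v,u=np.mgrid[:480,:640]
    x=(u-K[0,2])/K[0,0]*d;y=(v-K[1,2])/K[1,1]*d
    P=np.stack([x,-y,-d],-1)@np.array(c["rotation"]).T+c["eye"]; return P
def ray(c,u,v,z):
    K=c["mtx"];r=np.array([(u-K[0,2])/K[0,0],-(v-K[1,2])/K[1,1],-1]);r=np.array(c["rotation"])@r
    e=np.array(c["eye"]);return e+r*(z-e[2])/r[2]
E
python3 -c "
from h import *
for n in('scene','side'):
    c=snap(n,'pics/%s0.png'%n);print(n,c['eye'],c['rotation'],c['mtx'],(c['depth']>0).mean())
print(bot.read_state())"
```

```text
scene [1.01356546 0.638375   0.78805327] [0.29105015 1.09316231 2.46871893] [[481.8370013    0.         316.14039322]
 [  0.         481.8370013  239.97119458]
 [  0.           0.           1.        ]] 0.9960774739583333
side [-0.06936969 -1.00299371  0.71873793] [ 0.99819326 -0.3226167  -0.60077581] [[567.14737607   0.         327.57961793]
 [  0.         567.14737607 244.53378264]
 [  0.           0.           1.        ]] 0.99603515625
{'time': 0.1, 'q': array([ 1.22312540e+00,  2.64703217e-01,  1.60526583e+00, -1.00449913e-05,
        1.27372070e+00, -3.69032119e-02]), 'joint_vel': array([-0.00057864, -0.00354957, -0.00228245, -0.000147  , -0.00108656,
        0.00038777]), 'joint_torque': array([ 8.61113622e-04, -5.16711760e+01, -3.68590772e+01,  9.45328952e-05,
        6.13498254e-03,  5.61770577e-06]), 'tool_pos': array([0.20630505, 0.64236604, 0.40345371]), 'tcp_rot': array([-0.48612542, -3.10335581,  0.00323588]), 'wrist_force': array([ 0.11863027, -0.12301943,  0.42867509]), 'torque': array([ 0.00272163, -0.01703098,  0.02093014]), 'grip_force': 0.0, 'width': 0.9990762399810179}
```

View pics/scene0.png

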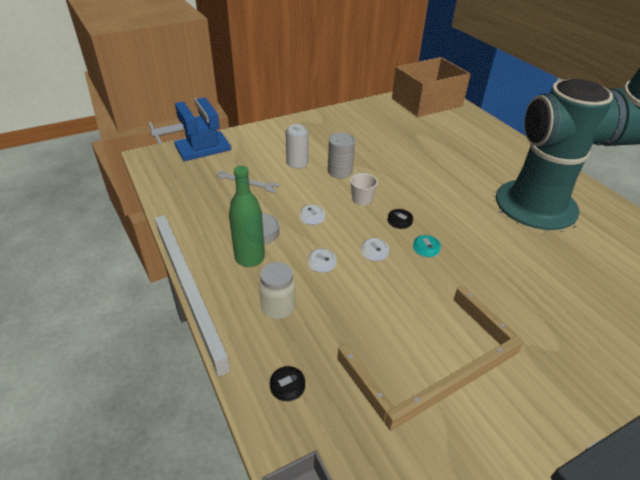

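View pics/side0.png

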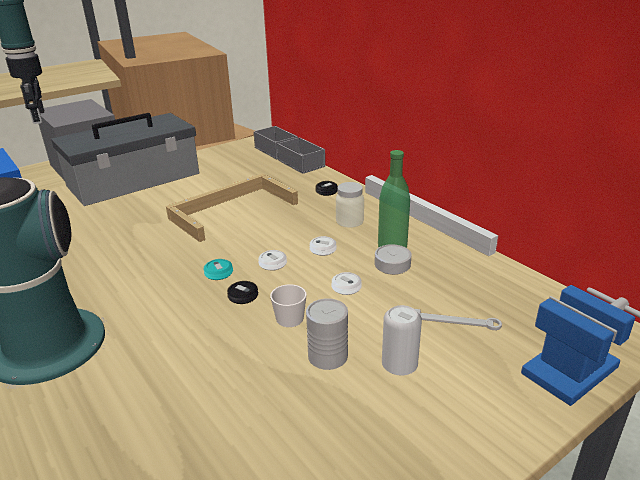

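The scene view shows the three silver pucks at about (313,214), (322,260) and (376,249). The bay's battens run between (460,293), (520,345), (390,418) and (342,350). The look-alikes are black at (400,218) and (288,383), and turquoise at (427,245). The side view agrees, with the pucks at (272,260), (322,245) and (346,283).

```bash
sed -i 's/np.array(c\["rotation"\])/cv2.Rodrigues(np.array(c["rotation"],float))[0]/g' h.py
cat > m.py <<'E'
from h import *
import sys
def pucks(c,seeds):
    P=pts(c);out=[]
    for u,v in seeds:
        p=P[v-30:v+30,u-35:u+35].reshape(-1,3);c0=P[v,u]
        m=(abs(p[:,2]-.022)<.008)&(np.hypot(*(p[:,:2]-c0[:2]).T)<.06)
        (x,y),r=cv2.minEnclosingCircle(p[m][:,:2].astype(np.float32)*1000)
        out.append((round(x),round(y),round(r),round(1000*np.median(p[m][:,2]))))
    return out
E
python3 - <<'E'
from m import *
c=dict(np.load('pics/scene0.npz'));s=dict(np.load('pics/side0.npz'))
print('scene',pucks(c,[(313,214),(322,260),(376,249),(400,218),(427,245),(288,383)]))
print('side',pucks(s,[(346,283),(322,245),(272,260),(242,292),(218,269),(326,188)]))
for n,u,v,z in [('bR',460,293,.04),('cR',520,345,.04),('cL',390,418,.04),('bL',342,350,.04)]:print(n,ray(c,u,v,z).round(3))
# height map
for n,cc in(('scene',c),('side',s)):
    P=pts(cc).reshape(-1,3);col=cc['color'].reshape(-1,3)
    m=(P[:,2]>.012)&(P[:,2]<.3)&(P[:,0]>.1)&(P[:,0]<1.1)&(abs(P[:,1])<.7)
    P,col=P[m],col[m];im=np.full((560,400,3),255,np.uint8)
    j=((.6-P[:,1])*400).astype(int);i=((1.1-P[:,0])*400).astype(int)
    M=locals().get('M',np.full((400,520,3),255,np.uint8));ok=(j>=0)&(j<520)&(i>=0)&(i<400);M[i[ok],j[ok]]=col[ok][:,::-1]
for k in range(0,520,40):cv2.line(M,(k,0),(k,399),(0,0,255) if k==240 else (220,220,180),1)
for k in range(0,400,40):cv2.line(M,(0,k),(519,k),(220,220,180),1)
cv2.imwrite('pics/map.png',cv2.resize(M,(780,600)))
E
```

```text
scene [(569, -212, 34, 23), (624, -53, 33, 23), (495, -31, 33, 23), (376, -100, 33, 23), (377, 12, 34, 23), (829, 199, 33, 23)]
side [(569, -215, 33, 22), (626, -56, 34, 22), (497, -33, 33, 21), (377, -100, 33, 22), (378, 10, 34, 22), (830, 196, 33, 22)]
bR [0.425 0.184 0.04 ]
cR [0.409 0.338 0.04 ]
cL [0.711 0.35  0.04 ]
bL [0.716 0.198 0.04 ]
```

View pics/map.png

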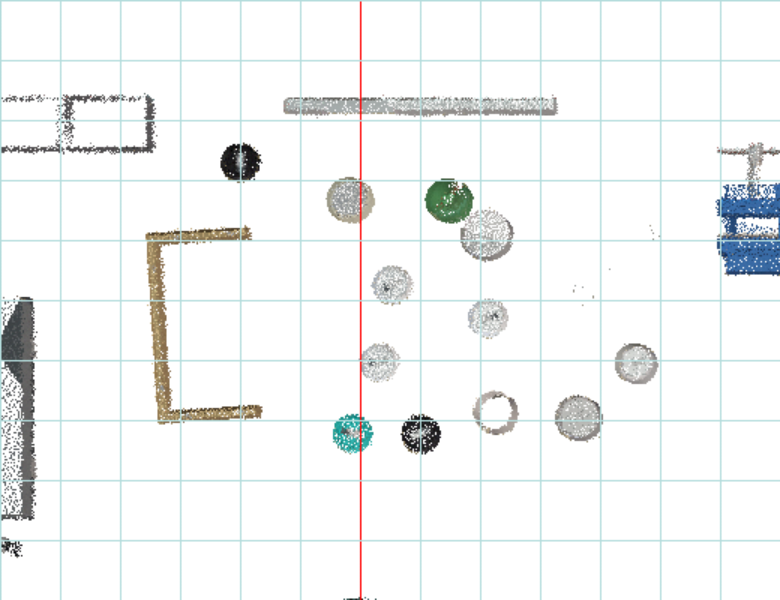

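Call:
drive_tool([
  [0.039,-0.072,0],
  [0.078,-0.144,0],
  [0.117,-0.216,0],
  [0.156,-0.288,0],
  [0.195,-0.36,0],
  [0.234,-0.432,0],
  [0.273,-0.504,0],
  [0.312,-0.576,0],
], claw=[40,40,40,40,40,40,40,40], yaw=[-0.039,-0.078,-0.117,-0.156,-0.195,-0.234,-0.273,-0.312])

```text
time: 0.77
tool_pos: [0.3627, 0.3527, 0.4042]
tcp_rot: [-1.897, -2.504, 0.001]
wrist_force: [0.5, 0.4, 0.3]
width: 0.468
grip_force: 0.0
```

Call:
drive_tool([
  [0.039,-0.072,0],
  [0.078,-0.144,0],
  [0.117,-0.216,0],
  [0.156,-0.288,0],
  [0.195,-0.36,0],
  [0.234,-0.432,0],
  [0.273,-0.504,0],
  [0.312,-0.576,0],
], claw=[40,40,40,40,40,40,40,40], yaw=[-0.039,-0.078,-0.078,-0.078,-0.078,-0.078,-0.078,-0.078])

```text
time: 1.43
tool_pos: [0.5187, 0.0646, 0.4044]
tcp_rot: [-2.183, -2.259, 0.0]
wrist_force: [0.5, 0.7, 0.0]
width: 0.469
grip_force: 0.0
```

Call:
drive_tool([
  [0.035,-0.06,0],
  [0.07,-0.12,0],
  [0.106,-0.18,0],
  [0.141,-0.24,0],
  [0.176,-0.3,0],
  [0.212,-0.36,0],
  [0.212,-0.36,-0.08],
  [0.212,-0.36,-0.16],
], claw=[40,40,40,40,40,40,40,40], yaw=[0,0,0,0,0,0,0,0])

```text
time: 2.1
tool_pos: [0.6268, -0.116, 0.3271]
tcp_rot: [2.181, 2.251, 0.007]
wrist_force: [0.2, 0.7, -0.3]
width: 0.469
grip_force: 0.0
```

Call:
drive_tool([
  [0,0,-0.06],
  [0,0,-0.12],
  [0,0,-0.18],
  [0,0,-0.23],
  [0,0,-0.26],
  [0,0,-0.28],
  [0,0,-0.29],
  [0,0,-0.29],
], claw=[40,40,40,40,40,40,40,40], yaw=[0,0,0,0,0,0,0,0])

```text
time: 2.77
tool_pos: [0.624, -0.1132, 0.1785]
tcp_rot: [-2.181, -2.258, 0.002]
wrist_force: [-0.4, -0.2, 0.3]
width: 0.47
grip_force: 0.0
```

Run:
```python
from m import *
s=snap('side','pics/side1.png');c=snap('scene','pics/scene1.png')
P=pts(c).reshape(-1,3);t=bot.read_state()['tool_pos'];print(t)
for C in(c,s):
    P=pts(C).reshape(-1,3);m=(abs(P[:,0]-t[0])<.06)&(abs(P[:,1]-t[1])<.016)&(P[:,2]>.004);q=P[m];print(len(q),q[q[:,2]<.04].min(0).round(3),q[q[:,2]<.04].max(0).round(3))
cv2.imwrite('pics/z1.png',np.hstack([cv2.resize(C['color'][140:340,u:u+200,::-1],(400,400)) for C,u in((c,220),(s,220))]))
```

```text
[ 0.6250543  -0.11347677  0.18067428]
2012 [ 0.566 -0.128  0.004] [ 0.683 -0.098  0.04 ]
2216 [ 0.568 -0.129  0.004] [ 0.66  -0.101  0.04 ]
```

View pics/z1.png

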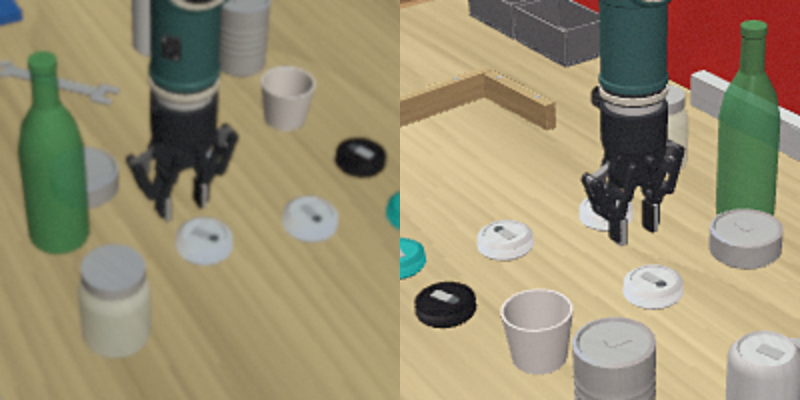

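The fingers stand just behind puck B (scene-crop puck at about (205,240)), clear of the bottle and fish tin. Next I push it.

Call:
drive_tool([
  [0.001,0.015,0],
  [0.002,0.035,0],
  [0.003,0.06,0],
  [0.005,0.095,0],
  [0.007,0.135,0],
  [0.01,0.175,0],
  [0.012,0.215,0],
  [0.014,0.255,0],
], claw=[40,40,40,40,40,40,40,40], yaw=[0,0,0,0,0,0,0,0])

```text
time: 3.53
tool_pos: [0.6316, 0.0164, 0.1806]
tcp_rot: [2.181, 2.26, 0.002]
wrist_force: [-1.2, -1.3, 1.0]
width: 0.47
grip_force: 0.3
```

Call:
drive_tool([
  [0.002,0.04,0],
  [0.004,0.08,0],
  [0.006,0.12,0],
  [0.008,0.16,0],
  [0.01,0.2,0],
  [0.012,0.24,0],
  [0.014,0.28,0],
  [0.014,0.31,0],
], claw=[40,40,40,40,40,40,40,40], yaw=[0,0,0,0,0,0,0,0])

```text
time: 4.2
tool_pos: [0.6383, 0.172, 0.1805]
tcp_rot: [2.18, 2.261, 0.002]
wrist_force: [0.1, -0.7, -0.1]
width: 0.466
grip_force: 0.3
```

```bash
cat > f.py <<'E'
from m import *
def find(C,box):
    P=pts(C);x0,x1,y0,y1=box
    col=C['color'].astype(int);g=(col.min(2)>130)&(np.ptp(col,axis=2)<35)
    m=((P[...,2]>.014)&(P[...,2]<.03)&(P[...,0]>x0)&(P[...,0]<x1)&(P[...,1]>y0)&(P[...,1]<y1)&g).astype(np.uint8)
    n,l,st,_=cv2.connectedComponentsWithStats(m)
    for i in range(1,n):
        if st[i,4]>80:
            p=P[l==i][:,:2];(x,y),r=cv2.minEnclosingCircle(p.astype(np.float32)*1000);print(round(x),round(y),'r',round(r),'n',st[i,4])
E
cat > look.py <<'E'
from f import *
for n in('scene','side'):
    print(n);find(bot.read_camera(n),(.41,.72,-.26,.34))
print(bot.read_state()['tool_pos'])
E
python3 look.py
```

```text
scene
569 -212 r 32 n 324
633 208 r 35 n 707
side
496 -34 r 32 n 326
689 -239 r 23 n 104
570 -215 r 34 n 419
426 -209 r 19 n 100
[0.63818796 0.17234386 0.18034526]
```

Call:
drive_tool([
  [0.002,0.03,0],
  [0.004,0.06,0],
  [0.006,0.09,0],
  [0.008,0.11,0],
  [0.008,0.125,0],
  [0.008,0.13,0],
  [0.008,0.1,0],
  [0.008,0.05,0.02],
], claw=[40,40,40,40,40,40,40,40], yaw=[0,0,0,0,0,0,0,0])

```text
time: 4.97
tool_pos: [0.6412, 0.195, 0.1876]
tcp_rot: [-2.178, -2.262, 0.004]
wrist_force: [-0.1, -0.7, -1.0]
width: 0.467
grip_force: 0.0
```

Call:
drive_tool([
  [0,-0.06,0.06],
  [0,-0.09,0.12],
  [-0.04,-0.13,0.16],
  [-0.08,-0.2,0.16],
  [-0.12,-0.27,0.16],
  [-0.16,-0.34,0.16],
  [-0.2,-0.41,0.16],
  [-0.24,-0.48,0.16],
], claw=[40,40,40,40,40,40,40,40], yaw=[0,0,0,0,0,0,0,0])

```text
time: 5.63
tool_pos: [0.5206, -0.0481, 0.2697]
tcp_rot: [2.183, 2.259, -0.001]
wrist_force: [0.5, -1.1, -0.1]
width: 0.467
grip_force: 0.0
```

```bash
python3 look.py
```

```text
scene
569 -211 r 32 n 329
495 -30 r 32 n 409
640 273 r 32 n 796
side
494 -34 r 33 n 328
689 -239 r 23 n 111
570 -215 r 33 n 420
426 -209 r 20 n 93
[ 0.51895615 -0.05046071  0.26905992]
```

Call:
drive_tool([
  [-0.025,-0.045,0],
  [-0.048,-0.09,0],
  [-0.048,-0.09,-0.05],
  [-0.048,-0.09,-0.1],
  [-0.048,-0.09,-0.14],
  [-0.048,-0.09,-0.165],
  [-0.048,-0.09,-0.178],
  [-0.048,-0.09,-0.178],
], claw=[40,40,40,40,40,40,40,40], yaw=[0,0,0,0,0,0,0,0])

```text
time: 6.4
tool_pos: [0.4974, -0.0908, 0.179]
tcp_rot: [-2.181, -2.257, 0.003]
wrist_force: [-0.3, -0.1, 0.6]
width: 0.469
grip_force: 0.0
```

Call:
drive_tool([
  [0,0.015,0],
  [-0.001,0.035,0],
  [-0.002,0.06,0],
  [-0.004,0.095,0],
  [-0.007,0.135,0],
  [-0.01,0.175,0],
  [-0.013,0.215,0],
  [-0.016,0.255,0],
], claw=[40,40,40,40,40,40,40,40], yaw=[0,0,0,0,0,0,0,0])

```text
time: 7.07
tool_pos: [0.4905, 0.0388, 0.1818]
tcp_rot: [2.181, 2.26, 0.002]
wrist_force: [0.0, -0.4, 0.9]
width: 0.468
grip_force: 0.1
```

Call:
drive_tool([
  [-0.003,0.04,0],
  [-0.006,0.08,0],
  [-0.009,0.12,0],
  [-0.012,0.16,0],
  [-0.015,0.2,0],
  [-0.018,0.24,0],
  [-0.021,0.275,0],
  [-0.023,0.3,0],
], claw=[40,40,40,40,40,40,40,40], yaw=[0,0,0,0,0,0,0,0])

```text
time: 7.73
tool_pos: [0.4786, 0.1893, 0.1818]
tcp_rot: [2.18, 2.261, 0.003]
wrist_force: [-0.3, -0.2, 0.5]
width: 0.466
grip_force: 0.1
```

```bash
python3 look.py
```

```text
scene
569 -211 r 32 n 331
476 227 r 33 n 629
640 273 r 32 n 801
side
638 269 r 34 n 205
482 223 r 30 n 103
690 -239 r 24 n 109
569 -215 r 33 n 423
428 -208 r 21 n 98
[0.47877083 0.18906552 0.18159956]
```

Call:
drive_tool([
  [0,0.025,0],
  [0,0.05,0],
  [0,0.068,0],
  [0,0.08,0],
  [0,0.05,0],
  [0,0,0.02],
  [0,-0.05,0.08],
  [0,-0.1,0.15],
], claw=[40,40,40,40,40,40,40,40], yaw=[0,0,0,0,0,0,0,0])

```text
time: 8.5
tool_pos: [0.4773, 0.1365, 0.2528]
tcp_rot: [-2.179, -2.258, 0.009]
wrist_force: [1.4, 0.2, -0.1]
width: 0.471
grip_force: 0.0
```

Call:
drive_tool([
  [0.018,-0.075,0.03],
  [0.036,-0.15,0.03],
  [0.054,-0.225,0.03],
  [0.072,-0.3,0.03],
  [0.09,-0.375,0.03],
  [0.108,-0.45,0.03],
  [0.126,-0.525,0.03],
  [0.144,-0.6,0.03],
], claw=[40,40,40,40,40,40,40,40], yaw=[0,0,0,0,0,0,0,0])

```text
time: 9.17
tool_pos: [0.5511, -0.1646, 0.2695]
tcp_rot: [-2.183, -2.259, -0.0]
wrist_force: [-0.4, 0.3, 0.8]
width: 0.473
grip_force: 0.0
```

```bash
python3 look.py
```

```text
scene
572 -211 r 33 n 327
476 265 r 33 n 677
640 273 r 32 n 790
side
638 272 r 35 n 201
478 265 r 34 n 227
689 -239 r 22 n 106
568 -214 r 34 n 418
427 -208 r 19 n 102
[ 0.55229886 -0.16754806  0.270188  ]
```

Call:
drive_tool([
  [0.011,-0.07,0],
  [0.022,-0.14,0],
  [0.034,-0.212,0],
  [0.034,-0.212,0],
  [0.034,-0.212,-0.06],
  [0.034,-0.212,-0.12],
  [0.034,-0.212,-0.16],
  [0.034,-0.212,-0.18],
], claw=[40,40,40,40,40,40,40,40], yaw=[0,0,0,0,0,0,0,0])

```text
time: 9.93
tool_pos: [0.5662, -0.2669, 0.1758]
tcp_rot: [-2.178, -2.255, 0.003]
wrist_force: [-1.0, 0.0, -0.6]
width: 0.469
grip_force: 0.0
```

Call:
drive_tool([
  [0,0.015,0.002],
  [0,0.035,0.002],
  [0,0.06,0.002],
  [0,0.095,0.002],
  [-0.001,0.135,0.002],
  [-0.002,0.175,0.002],
  [-0.003,0.215,0.002],
  [-0.004,0.255,0.002],
], claw=[40,40,40,40,40,40,40,40], yaw=[0,0,0,0,0,0,0,0])

```text
time: 10.6
tool_pos: [0.5667, -0.139, 0.183]
tcp_rot: [2.18, 2.258, 0.003]
wrist_force: [-0.1, -0.7, -0.5]
width: 0.466
grip_force: 0.0
```

Call:
drive_tool([
  [-0.001,0.04,0],
  [-0.002,0.08,0],
  [-0.003,0.12,0],
  [-0.004,0.16,0],
  [-0.005,0.2,0],
  [-0.006,0.24,0],
  [-0.007,0.28,0],
  [-0.008,0.32,0],
], claw=[40,40,40,40,40,40,40,40], yaw=[0,0,0,0,0,0,0,0])

```text
time: 11.27
tool_pos: [0.5624, 0.0212, 0.183]
tcp_rot: [2.18, 2.259, 0.005]
wrist_force: [-0.2, 0.3, 0.0]
width: 0.468
grip_force: 0.0
```

Call:
drive_tool([
  [-0.001,0.04,0],
  [-0.002,0.08,0],
  [-0.003,0.12,0],
  [-0.004,0.16,0],
  [-0.005,0.2,0],
  [-0.006,0.24,0],
  [-0.007,0.27,0],
  [-0.008,0.29,0],
], claw=[40,40,40,40,40,40,40,40], yaw=[0,0,0,0,0,0,0,0])

```text
time: 11.93
tool_pos: [0.558, 0.1668, 0.1829]
tcp_rot: [2.179, 2.261, 0.006]
wrist_force: [-0.1, 1.0, 1.0]
width: 0.472
grip_force: 0.1
```

```bash
python3 look.py
```

```text
scene
556 204 r 32 n 630
477 266 r 33 n 687
640 273 r 32 n 791
side
477 265 r 34 n 228
688 -239 r 25 n 118
426 -209 r 19 n 97
[0.55803759 0.16624195 0.18237311]
```

Needs about 64 mm more; then back off and check.

Call:
drive_tool([
  [0,0.03,0],
  [0,0.06,0],
  [0,0.09,0],
  [0,0.112,0],
  [0,0.125,0],
  [0,0.13,0],
  [0,0.09,0],
  [0,0.03,0.02],
], claw=[40,40,40,40,40,40,40,40], yaw=[0,0,0,0,0,0,0,0])

```text
time: 12.7
tool_pos: [0.557, 0.1802, 0.1888]
tcp_rot: [-2.177, -2.262, 0.004]
wrist_force: [0.2, -0.8, -0.9]
width: 0.469
grip_force: 0.0
```

Call:
drive_tool([
  [0,-0.06,0.06],
  [0,-0.12,0.12],
  [0,-0.18,0.18],
  [0,-0.24,0.24],
  [0,-0.3,0.3],
  [0,-0.36,0.36],
  [0,-0.38,0.38],
  [0,-0.38,0.38],
], claw=[40,40,40,40,40,40,40,40], yaw=[0,0,0,0,0,0,0,0])

```text
time: 13.37
tool_pos: [0.5592, -0.0137, 0.3851]
tcp_rot: [2.182, 2.251, 0.007]
wrist_force: [0.2, -0.9, 0.5]
width: 0.465
grip_force: 0.0
```

```bash
python3 look.py
python3 - <<'E'
from h import *
snap('scene','pics/end.png')
E
```

```text
scene
477 267 r 32 n 676
556 268 r 33 n 715
640 273 r 32 n 788
side
641 269 r 33 n 202
556 265 r 33 n 226
478 264 r 34 n 230
687 -239 r 21 n 113
426 -209 r 20 n 94
[ 0.55780072 -0.01121367  0.38021185]
```

View pics/end.png

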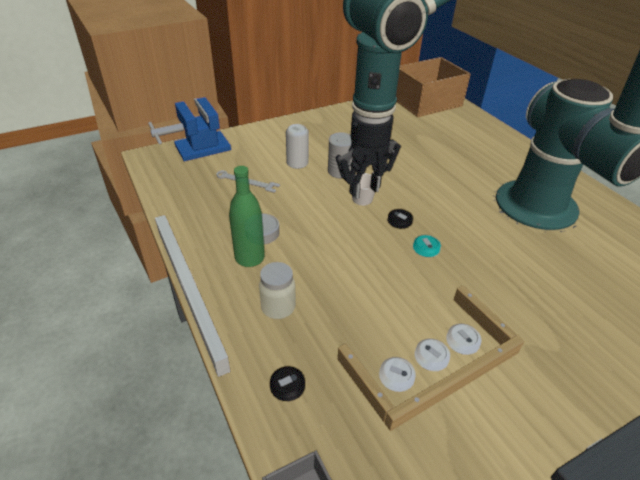

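All three pucks lie flat inside the bay, at (397,374), (432,354) and (464,338). They are at least 50 mm past the mouth, and the bystanders haven't moved.

```bash
python3 -c "
from workcell import bot
print(bot.finish_job())"
```

```text
the job is handed in; nothing more can be done
None
```

All three crushed cans were pushed flat and fully inside the bay, nothing else was moved, and the job was handed in after about 13.5 s; no verdict was returned.

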